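Set the dose stop of the syringe filling stand by feel

ROBOT

A 7-joint arm with a two-finger parallel gripper is mounted at the origin on a cart in front of the work surface, level with it; the furniture and walls round the work are solid. World frame = base frame: x ahead of the robot, y to its left, z up, the work surface at z = 0. Lengths are in m, angles in rad, forces in N, time in s.
With the tool pointing down it reaches from about 0.35 to 0.775 m from the base axis. Payload 3.1 kg.
Tool frame: the origin (TCP) lies at the very end of the fingers, on their centre line; the grasp point (between the pads) lies 19 mm behind it; z points along the fingers, y is the line along which they close (so a half turn about z gives the same grasp; the last joint's range is limited). The gripper opens to 85 mm and grips with 20 to 120 N. Pads are 22 mm wide; open, the fingers measure 114 mm over their backs; the gripper's body (76 mm by 85 mm) begins 54 mm behind the grasp point. The pads swing forward as they close: fully open they stand 13 mm farther back than shut.
Start: joints at [-1.156, 0.311, 0.014, 1.512, -0.004, 1.319, -0.027], TCP at [0.243, 0.494, 0.231] pointing down, gripper open.
Joint ranges: [-2.7, 2.7], [-0.3, 1.91], [-1.27, 1.3], [0.12, 2.57], [-1.44, 4.58], [0.2, 2.03], [-3.05, 3.05]. Speed limits (rad/s): [2.79, 2.79, 3.14, 3.14, 3.14, 3.14, 3.14].

INTERFACE

Orientations are given as a 3x3 rotation matrix whose columns are the frame's x, y, z axes.
In Python, from workcell import robot, grab_frame, camera_params, job gives the robot as it stands.
- The arm moves only by the tool carry_out, never from a script. Its argument "motion" is a list of rows, each an object with "delta_pos": the shift along the tool's x, y, z in m, a list of three; "turn": the turn about the tool's z in rad. A call has 1 to 8 rows; each row is the pose to reach, as a shift and turn from the pose commanded when the call began, along the tool's axes at that moment; what a row does not reach only later rows make up. A row lasts 1/8 s, in which the tool goes at most 62.5 mm and 10.7 degrees, less where a joint would pass 70% of its speed; a pose out of reach is approached as far as the arm can. A call with a gripper value outside its range is refused whole. "fingers" is the opening, from 0 (shut) to 1 (fully open), set as the call begins (left out, the last holds). The fingers move at their own pace and stop on an object; the grip force is fixed at half the most. Time passes only in rows, so rows that repeat a pose let the fingers close. It gives the time, the measured TCP pose, the force, the opening and the grip force at its end, in the units of the state.
- robot.state(): the state, without advancing time (a new reading comes with each control period).
- grab_frame(name): name is "scene" or "top" or "wrist"; returns the picture (420x560x3 uint8, red, green, blue); there is no depth.
- camera_params(name): a dict with "K" (3x3 intrinsics, pixels), "extrinsics" (4x4, takes a point from camera to world coordinates); the wrist camera has in their place "mount" (4x4, takes a point from camera to tool coordinates, whose origin is the TCP and whose axes are the flange's). Camera axes: x right, y down, z forward; pixel columns grow to the right and rows downward; lengths in m; the calibration is good to about 2 mm. The wrist camera is an equidistant fisheye: a pixel r from the principal point sees the ray r / f radians off the axis. A picture is of the moment at which its call begins: read the wrist's pose just before it. camera_params takes no time and is no camera call.
- job.finish_job(): hands the job in; it is judged then, once.
The state is a dict: "time_s": time; "qpos": joint angles; "qvel": joint speeds; "tau": joint torques, N m; "position": TCP position; "orientation": TCP orientation; "contact_force": force on the tool from outside, world axes, zero at the start; "torque": the same for the moment, N m; "gripper_width": finger opening in m; "grasp_force": force on a finger pad.
Only numpy, scipy, OpenCV 4.12 (cv2) and the standard library are available. Lean on these libraries where they do the work, as an engineer would, in place of code of your own. Each camera call takes 0.05 s, during which the arm holds its last target. There are 200 camera calls.

TASK

Set the dose stop of the syringe filling stand: lift the stop pin out of its rest, put its tip in at the wide entry end of the slot until it presses on the plate hidden below, and drag it lightly along the slot until you feel it drop into the plate's hidden notch. Stop there, seat the pin fully home so that its collar sits flat on the cover, let go and leave it standing. While feeling for the notch be gentle (never more than 20 N between pin and stand), and leave everything else where it is.

Things in the scene. Friction and masses are not known exactly. Their poses are not given: they have to be found in the camera images.
- dose_stand: Fixed syringe filling stand: white housing 70 (its x) by 256 mm (its y) with a flat aluminium cover, 12 mm thick, top 45 mm above the worktop, slotted along y on x = 0; grey base plate 145x264x10, x = -42 to +102 mm, with a fixed syringe in saddles at x = 54 to 90 mm, up to 45 mm high. Origin on the worktop under the middle of the cover; z up.
- slot_entry (a point): Middle of the slot's wide entry, level with the cover's top, 47 mm towards +y from the stand's origin. Axes as the stand's. The slot runs from y = -50 to +60 mm (stand frame) and is 12 mm wide; from y = +38 to +60 it is 18 mm wide, with 45 degree lead-ins to the narrow part.
- slot_mid (a point): Point on the cover's top above the stand's origin. 14 mm below the top lies the black dose plate, 10 mm thick, with one notch right through it, 12 mm long in y, its centre anywhere from y = -35 to +30 mm, unmeasured. The plate is sprung: it gives way straight down, about 2 N to begin and 1.5 N more per mm, to a hard stop after 4 mm; lengthwise it stands fast.
- stop_pin: Loose steel pin, about 80 g, upright in its rest at the start. Origin: middle of the underside of its round collar (diameter 30, 5 thick). Stem below: diameter 9, 22 mm long. Grip above: grey, flat-sided, 24 (its x) by 14 mm (its y), z = 9 to 49; pinch across the 14 mm. Tip on the unpressed plate: collar 8 mm above the cover (4 if pressed right down); in the notch: collar flat on the cover.
- pin_tip (a point): Middle of the chamfered lower end of the pin's stem, 22 mm below the pin's origin. Axes as the pin's, z up the pin.
- pin_rest: Fixed white block 56x56 mm, 34 mm high, with a hole of 13 mm diameter, 28 mm deep, in the middle of its top; holds the pin at the start, the collar lying on the block. Origin under its centre on the worktop.
- thermometer: white digital thermometer, 20x119x11 mm, lying at the front; sizes along its x, y, z; bystander. Origin at the centre of its underside.
- pen_torch: slim grey pen torch, 15x134x17 mm, lying at the front; sizes along its x, y, z; bystander. Origin at the centre of its underside.
- forceps_a: thin steel forceps, 20x161x9 mm, lying at the front; sizes along its x, y, z; bystander. Origin at the centre of its underside.
- gauze_pack0: flat white gauze pack, 55x75x12 mm; sizes along its x, y, z; bystander. Origin at the centre of its underside.
- pot_cream: round cream pot with a tan lid, diameter 62, height 35 mm; sizes along its x, y, z; bystander. Origin at the centre of its underside.
- kidney_dish: white kidney dish, 91x190x32 mm, at the back; sizes along its x, y, z; bystander. Origin at the centre of its underside.

How it is judged:
By the outcome, as a careful person would: the job done as asked, in the order asked, and still so for the second after the job is handed in, with the robot touching nothing.
It also fails if it takes over 45 s, if anything falls off the work surface, if the arm or the gripper's body presses on something with over 40 N, if the wrist force passes 120 N, or if a joint passes its speed limit or range.

## Working session

There is one attempt and no reset: what is moved stays moved. The work goes in short steps, Python scripts to look and compute and a tool call to move; the robot and the scene stay as the last step left them, time stands still between calls to the robot, and variables do not carry over. Pictures are saved under pics/ and viewed, at most 10 in all, crops included, and the job is handed in when it is done.

Besides the shell and the picture viewer there is one more tool, called after "Emit:" as name(argument=value, ...) on one line, values as JSON. carry_out: Moves the arm, as the interface text tells. Its arguments: {"type":"object","properties":{"motion":{"type":"array","items":{"type":"object","properties":{"delta_pos":{"type":"array","items":{"type":"number"}},"turn":{"type":"number"}}}},"fingers":{"type":"number"}},"required":["motion"]}

```bash
mkdir -p pics; ls
python3 - <<'E'
from workcell import robot, grab_frame, camera_params
import cv2, numpy as np
np.set_printoptions(precision=4,suppress=True)
s=robot.state();print({k:np.round(v,4) for k,v in s.items()})
for n in("scene","top","wrist"):
    im=grab_frame(n);cv2.imwrite(f"pics/{n}0.png",im[:,:,::-1]);p=camera_params(n);print(n,p)
E
```

```text
pics
{'time_s': np.float64(0.0), 'qpos': array([-1.1557,  0.3117,  0.014 ,  1.5131, -0.0044,  1.3192, -0.0272]), 'qvel': array([ 0.0018,  0.0002,  0.0002, -0.0011, -0.0006, -0.0005, -0.0012]), 'tau': array([  0.0001, -37.9912,   0.1461, -23.0594,   0.0122,   0.0134,
         0.    ]), 'position': array([0.2423, 0.4929, 0.2302]), 'orientation': array([[-0.8975,  0.441 , -0.001 ],
       [ 0.441 ,  0.8975, -0.0022],
       [-0.0001, -0.0024, -1.    ]]), 'contact_force': array([-0.0019,  0.7735, -0.535 ]), 'torque': array([-0.0323,  0.0013, -0.0476]), 'grasp_force': np.float64(0.0), 'gripper_width': np.float64(0.0852)}
scene {'K': array([[416.1546,   0.    , 276.896 ],
       [  0.    , 416.1546, 210.5798],
       [  0.    ,   0.    ,   1.    ]]), 'extrinsics': array([[ 0.7192, -0.4486,  0.5307,  0.0854],
       [-0.6948, -0.4729,  0.5419, -0.5488],
       [ 0.0079, -0.7584, -0.6518,  0.6312],
       [ 0.    ,  0.    ,  0.    ,  1.    ]])}
top {'K': array([[437.7961,   0.    , 277.6299],
       [  0.    , 437.7961, 209.0199],
       [  0.    ,   0.    ,   1.    ]]), 'extrinsics': array([[ 0.0218, -0.9913,  0.13  ,  0.4438],
       [-0.9995, -0.0189,  0.0234, -0.0978],
       [-0.0207, -0.1304, -0.9912,  0.9384],
       [ 0.    ,  0.    ,  0.    ,  1.    ]])}
wrist {'K': array([[325.1923,   0.    , 276.7628],
       [  0.    , 325.1923, 204.6646],
       [  0.    ,   0.    ,   1.    ]]), 'mount': array([[ 0.001 , -0.945 , -0.3271,  0.0838],
       [ 1.    ,  0.0006,  0.0014, -0.0009],
       [-0.0011, -0.3271,  0.945 , -0.1414],
       [ 0.    ,  0.    ,  0.    ,  1.    ]])}
```

View pics/top0.png

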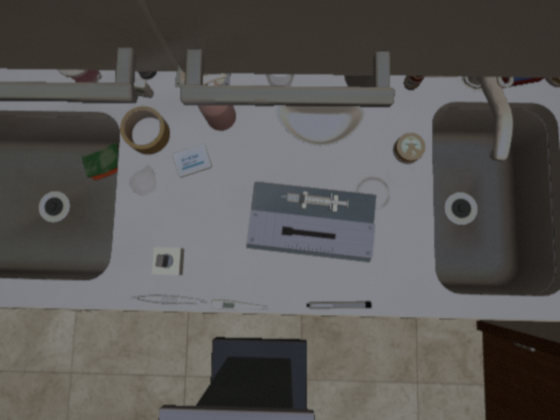

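View pics/scene0.png

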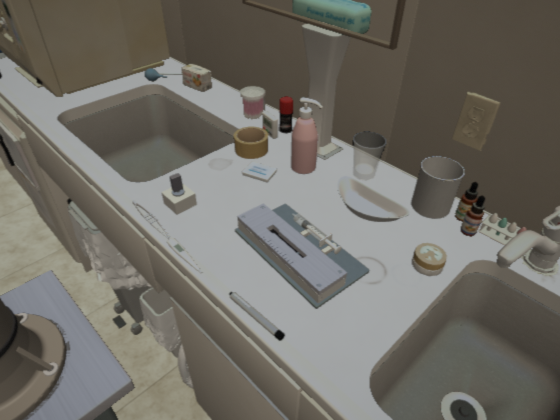

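The top view shows the pin rest at about (165,262) and the stand's slot from about (284,231) at the wide end to (335,236). The scene view shows the pin at (178,190) and the slot from (270,228) to (305,255). I'll magnify both.

Run:
```python
import cv2, numpy as np
t=cv2.imread("pics/top0.png");s=cv2.imread("pics/scene0.png")
def c(im,u,v,w,h,k): return cv2.resize(im[v:v+h,u:u+w],None,fx=k,fy=k,interpolation=cv2.INTER_CUBIC)
# top slot: 240..380 x 175..265 ; rest 145..190 x 240..285
A=c(t,240,180,133,100,3);B=c(s,230,195,133,100,3)
C=c(t,145,240,50,37,8);D=c(s,155,170,50,37,8)
f=lambda x:cv2.resize(x,(400,300))
cv2.imwrite("pics/crop1.png",np.vstack([np.hstack([f(A),f(B)]),np.hstack([f(C),f(D)])]))
```

```text
(no output)
```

View pics/crop1.png

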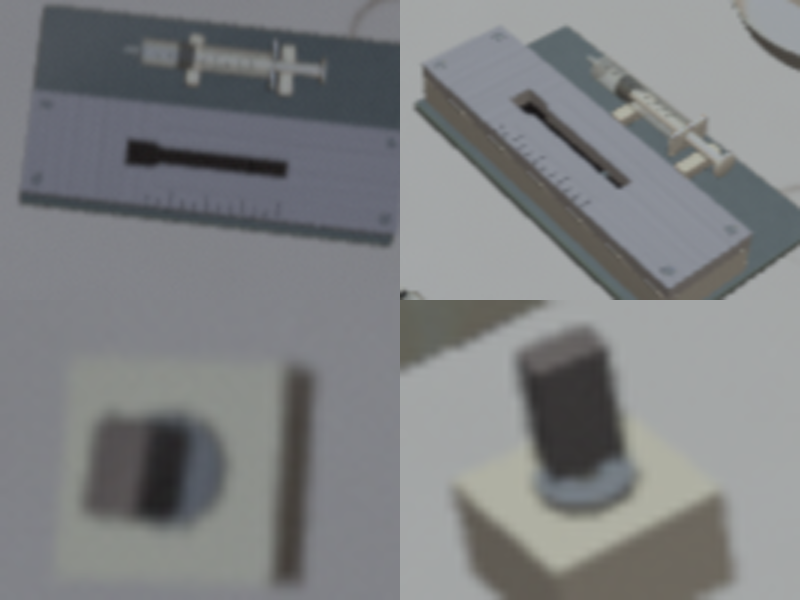

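The crop shows the slot's wide end on the left in the top view. The grip's top face is at crop (95–145, 415–518), with its long side along world x. The collar disc is at about crop (183,468). Next I'll cast rays from both views.

```bash
cat > h.py <<'E'
import cv2, numpy as np
from workcell import robot, grab_frame, camera_params
np.set_printoptions(precision=4,suppress=True)
def ray(n,uv,T=None):
    p=camera_params(n);K=p["K"];d=(np.array(uv,float)-[K[0,2],K[1,2]])/K[0,0]
    if n=="wrist":
        r=np.linalg.norm(d);v=np.r_[d/r*np.sin(r),np.cos(r)];E=T@p["mount"]
    else: v=np.r_[d,1];E=p["extrinsics"]
    v=E[:3,:3]@v;return E[:3,3],v/np.linalg.norm(v)
def onz(n,uv,z,T=None):
    o,v=ray(n,uv,T);return o+v*(z-o[2])/v[2]
def tri(rs):
    A=sum(np.eye(3)-np.outer(v,v) for o,v in rs);b=sum((np.eye(3)-np.outer(v,v))@o for o,v in rs)
    x=np.linalg.solve(A,b);return x,[np.linalg.norm(np.cross(v,x-o)) for o,v in rs]
def pose(s=None):
    s=s or robot.state();T=np.eye(4);T[:3,:3]=s["orientation"];T[:3,3]=s["position"];return T
def proj(n,X,T=None):
    p=camera_params(n);E=(T@p["mount"]) if n=="wrist" else p["extrinsics"];c=np.linalg.inv(E)@np.r_[X,1];K=p["K"]
    if n=="wrist":
        r=np.hypot(c[0],c[1]);q=c[:2]/r*np.arctan2(r,c[2])
    else: q=c[:2]/c[2]
    return q*K[0,0]+K[:2,2]
E
python3 - <<'E'
from h import *
# cover rim corners by eye (crop scale ~3.0075): top left-upper, left-lower, right-lower ; scene
k=400/133
t=lambda x,y:(240+x/k-.33,180+y/k-.33)
s=lambda x,y:(230+(x-400)/k-.33,195+y/k-.33)
im=cv2.imread("pics/top0.png");g=cv2.cvtColor(im,cv2.COLOR_BGR2GRAY)
m=np.zeros_like(g);m[222:246,275:345]=(g[222:246,275:345]<75)*255
c=max(cv2.findContours(m,0,1)[0],key=cv2.contourArea)[:,0]
W=np.array([onz("top",p,.045)[:2] for p in c.astype(float)])
r=cv2.minAreaRect((W*1000).astype(np.float32));print("slot rect mm",r, cv2.boxPoints(r))
vx=cv2.fitLine(W.astype(np.float32),2,0,.01,.01).ravel();print(vx)
pairs=[("slot wide end left corners up",t(128,142),s(513,100)),("cover left-lower",t(22,193),s(422,62)),("cover left-upper",t(43,92),s(500,27)),("cover right-lower",t(390,235),s(670,290)),("wide slot lower corner",t(127,163),s(516,104))]
for nme,a,b in pairs: print(nme,tri([ray("top",a),ray("scene",b)]),onz("top",a,.045),onz("scene",b,.045))
t=lambda x,y:(145+x/8-.44,240+y/8.1-.44);s=lambda x,y:(155+(x-400)/8-.44,170+(y-300)/8.1-.44)
t=lambda x,y:(145+x/8-.44,240+(y-300)/8.1-.44)
P=[("collar",t(175,468),s(585,488),.0365),("griptop",t(118,465),s(563,346),.083)]
for nme,a,b,z in P: print(nme,tri([ray("top",a),ray("scene",b)]),onz("top",a,z),onz("scene",b,z))
for nme,a in [("gripUL",(98,415)),("UR",(150,420)),("LR",(135,520)),("LL",(84,513))]: print(nme,onz("top",t(*a),.083))
for nme,a in [("LL",(58,580)),("UL",(70,360)),("UR",(287,362)),("LR",(273,580))]: print("rest",nme,onz("top",t(*a),.034))
E
```

```text
slot rect mm ((513.8898315429688, -140.4794158935547), (109.04460906982422, 16.65302085876465), 86.7596206665039) [[ 502.4948 -194.4439]
 [ 519.1211 -195.3852]
 [ 525.2849  -86.5149]
 [ 508.6586  -85.5736]]
[ 0.0934  0.9956  0.5128 -0.1384]
slot wide end left corners up (array([ 0.5209, -0.0834,  0.0362]), [np.float64(0.0053565776853804), np.float64(0.005356577685380205)]) [ 0.5243 -0.0869  0.045 ] [ 0.5102 -0.0872  0.045 ]
cover left-lower (array([ 0.4883, -0.0162,  0.0476]), [np.float64(0.00032257496104432887), np.float64(0.000322574961044282)]) [ 0.4881 -0.0157  0.045 ] [ 0.4903 -0.014   0.045 ]
cover left-upper (array([ 0.5557, -0.0271,  0.0479]), [np.float64(0.0017766444138215237), np.float64(0.0017766444138215094)]) [ 0.5575 -0.028   0.045 ] [ 0.5566 -0.0234  0.045 ]
cover right-lower (array([ 0.4668, -0.2666,  0.0404]), [np.float64(0.0021959322834433784), np.float64(0.0021959322834434057)]) [ 0.4651 -0.2642  0.045 ] [ 0.4657 -0.2701  0.045 ]
wide slot lower corner (array([ 0.5112, -0.0873,  0.0405]), [np.float64(0.001223407459290806), np.float64(0.0012234074592907206)]) [ 0.51   -0.0865  0.045 ] [ 0.5089 -0.0915  0.045 ]
collar (array([0.4506, 0.1515, 0.0328]), [np.float64(0.0009204617481763053), np.float64(0.0009204617481763037)]) [0.4513 0.15   0.0365] [0.4477 0.1479 0.0365]
griptop (array([0.4512, 0.1516, 0.0824]), [np.float64(0.0002453673076414089), np.float64(0.0002453673076414342)]) [0.4514 0.1512 0.083 ] [0.4506 0.151  0.083 ]
gripUL [0.4632 0.1568 0.083 ]
UR [0.4623 0.144  0.083 ]
LR [0.4383 0.1463 0.083 ]
LL [0.4397 0.1589 0.083 ]
rest LL [0.4225 0.1794 0.034 ]
rest UL [0.4782 0.1795 0.034 ]
rest UR [0.4789 0.123  0.034 ]
rest LR [0.4237 0.1238 0.034 ]
```

Emit:
carry_out(motion=[{"delta_pos": [-0.048, -0.031, 0.0], "turn": -0.06}, {"delta_pos": [-0.096, -0.062, 0.01], "turn": -0.12}, {"delta_pos": [-0.144, -0.093, 0.02], "turn": -0.18}, {"delta_pos": [-0.192, -0.124, 0.03], "turn": -0.24}, {"delta_pos": [-0.24, -0.155, 0.04], "turn": -0.3}, {"delta_pos": [-0.288, -0.186, 0.05], "turn": -0.366}, {"delta_pos": [-0.338, -0.215, 0.06], "turn": -0.366}, {"delta_pos": [-0.338, -0.215, 0.06], "turn": -0.366}], fingers=1)

```text
time_s: 1.15
position: [0.453, 0.1453, 0.1705]
orientation: [[-0.995, 0.102, -0.0], [0.102, 0.995, -0.004], [-0.0, -0.004, -1.0]]
contact_force: [0.2, 0.4, -0.2]
gripper_width: 0.0856
grasp_force: 0.0
```

Run:
```python
from h import *
s=robot.state();T=pose(s);im=grab_frame("wrist");cv2.imwrite("pics/w1.png",im[:,:,::-1]);np.save("w1.npy",T);print(s["time_s"],T,s["qvel"])
print(proj("wrist",[.451,.151,.083],T),proj("wrist",[.5177,-.093,.045],T))
```

```text
1.15 [[-0.9948  0.1019 -0.0003  0.453 ]
 [ 0.1019  0.9948 -0.0038  0.1453]
 [-0.0001 -0.0038 -1.      0.1705]
 [ 0.      0.      0.      1.    ]] [-0.0593 -0.0144 -0.0979 -0.0039 -0.0545  0.0162 -0.0289]
[285.6413 207.5397] [ 72.0533 272.0204]
```

View pics/w1.png

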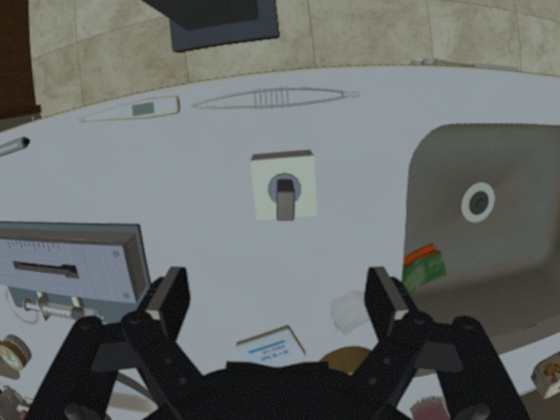

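The wrist picture shows the pin grip's top face centred near (286,206), close to the predicted (285.6,207.5). Now I'll refine it with a mask on the lighter face.

Run:
```python
from h import *
T=np.load("w1.npy");im=cv2.imread("pics/w1.png");h=cv2.cvtColor(im,cv2.COLOR_BGR2HSV);g=im.max(2)
print(g[170:224:3,268:304:2])
```

```text
[[167 167 167 168 167 166 165 167 167 170 167 169 166 168 167 168 167 168]
 [168 167 167 169 163 148 133 122 106 118 129 151 159 169 166 165 166 170]
 [167 168 158 132 106 115 119 121 121 122 118 113 110 125 163 168 169 169]
 [168 148 113 120 116  83  72  75  78  70  74  77 105 117 104 144 168 166]
 [158 115 122 123  99  47  40  42  42  41  40  39  63 114 120 114 155 168]
 [130 117 122 125  96  43  43  41  39  40  42  40  43 105 119 120 122 166]
 [125 118 123 123  96  45  39  45  39  44  38  39  40  94 120 118 123 165]
 [123 118 124 124  93  57  60  59  60  61  57  60  53  78 118 118 121 165]
 [144 119 122 122  95  90  98  98  96  97  95  93  89  83 119 120 132 167]
 [165 135 121 124  96  92  99 101  97 100  96  96  92  83 118 131 164 168]
 [169 164 133 123  95  93 100  99  95  98  97  97  89  85 128 156 170 165]
 [166 170 166 159 112  91  98  97  96  97  93  92  89 102 167 168 169 165]
 [167 169 167 167 126  90  95  96  94  94  92  94  87 101 164 167 167 168]
 [167 168 165 170 123  89  98  96  92  94  94  94  86 111 166 169 167 169]
 [167 168 166 168 122  87  94  95  93  91  90  91  84 109 164 166 165 168]
 [167 166 167 170 123  88  95  92  93  93  91  92  81 121 166 169 167 166]
 [165 166 165 165 121  88  91  93  92  92  91  92  82 124 156 159 156 156]
 [159 158 158 156 156 144 142 142 143 143 143 143 144 153 158 157 158 158]]
```

Run:
```python
from h import *
T=np.load("w1.npy")
print(onz("wrist",(285.6,205.5),.083,T), tri([ray("wrist",(285.6,205.5),T),ray("top",(145+118/8-.44,240+165/8.1-.44))]))
for u in [(277,192),(294,192),(277,219.5),(294,219.5)]: print(onz("wrist",u,.083,T))
s=robot.state();print(s["time_s"],s["position"],s["orientation"])
d=np.array([.4505,.151,.048])-s["position"];print(s["orientation"].T@d)
```

```text
[0.4494 0.1511 0.083 ] (array([0.451 , 0.1516, 0.0799]), [np.float64(0.0006836062273502496), np.float64(0.0006836062273503046)])
[0.4383 0.1458 0.083 ]
[0.4395 0.1582 0.083 ]
[0.4599 0.1436 0.083 ]
[0.4612 0.1564 0.083 ]
1.2 [0.4516 0.1489 0.1707] [[-0.9953  0.0967 -0.0011]
 [ 0.0967  0.9953 -0.0011]
 [ 0.0009 -0.0012 -1.    ]]
[0.0012 0.0021 0.1227]
```

Emit:
carry_out(motion=[{"delta_pos": [0.0005, 0, 0.04]}, {"delta_pos": [0.0005, 0, 0.08]}, {"delta_pos": [0.0005, 0, 0.11]}, {"delta_pos": [0.0005, 0, 0.1225]}, {"delta_pos": [0.0005, 0, 0.1225]}, {"delta_pos": [0.0005, 0, 0.1225]}])

```text
invalid input
```

Emit:
carry_out(motion=[{"delta_pos": [0, 0, 0]}, {"delta_pos": [0, 0, 0]}, {"delta_pos": [0, 0, 0]}, {"delta_pos": [0, 0, 0]}, {"delta_pos": [0, 0, 0]}, {"delta_pos": [0, 0, 0]}], fingers=0)

```text
invalid input
```

Emit:
carry_out(motion=[{"delta_pos": [0.0005, 0, 0.04], "turn": 0}, {"delta_pos": [0.0005, 0, 0.08], "turn": 0}, {"delta_pos": [0.0005, 0, 0.11], "turn": 0}, {"delta_pos": [0.0005, 0, 0.1225], "turn": 0}, {"delta_pos": [0.0005, 0, 0.1225], "turn": 0}, {"delta_pos": [0.0005, 0, 0.1225], "turn": 0}])

```text
time_s: 1.95
position: [0.4517, 0.1525, 0.0501]
orientation: [[-0.996, 0.09, 0.003], [0.09, 0.996, 0.001], [-0.002, 0.002, -1.0]]
contact_force: [0.0, -0.3, 0.9]
gripper_width: 0.0855
grasp_force: 0.0
```

Emit:
carry_out(motion=[{"delta_pos": [0, 0, 0], "turn": 0}, {"delta_pos": [0, 0, 0], "turn": 0}, {"delta_pos": [0, 0, 0], "turn": 0}, {"delta_pos": [0, 0, 0], "turn": 0}, {"delta_pos": [0, 0, 0], "turn": 0}, {"delta_pos": [0, 0, 0], "turn": 0}], fingers=0)

```text
time_s: 2.7
position: [0.4509, 0.1517, 0.049]
orientation: [[-0.996, 0.091, 0.001], [0.091, 0.996, 0.0], [-0.001, 0.0, -1.0]]
contact_force: [-0.3, -1.0, 3.0]
gripper_width: 0.0132
grasp_force: 58.5
```

Emit:
carry_out(motion=[{"delta_pos": [0, 0, -0.025], "turn": 0}, {"delta_pos": [0, 0, -0.06], "turn": 0}, {"delta_pos": [-0.015, -0.04, -0.09], "turn": 0}, {"delta_pos": [-0.034, -0.095, -0.09], "turn": 0}, {"delta_pos": [-0.053, -0.15, -0.09], "turn": 0}, {"delta_pos": [-0.072, -0.2, -0.09], "turn": 0}, {"delta_pos": [-0.087, -0.244, -0.09], "turn": 0}, {"delta_pos": [-0.087, -0.244, -0.09], "turn": 0}])

```text
time_s: 3.7
position: [0.5146, -0.1053, 0.1385]
orientation: [[-0.995, 0.1, -0.0], [0.1, 0.995, -0.004], [0.0, -0.004, -1.0]]
contact_force: [0.8, 0.7, -0.6]
gripper_width: 0.0133
grasp_force: 59.1
```

Emit:
carry_out(motion=[{"delta_pos": [0, 0, 0], "turn": 0}, {"delta_pos": [0, 0, 0], "turn": 0}, {"delta_pos": [0, 0, 0], "turn": 0}])

```text
time_s: 4.08
position: [0.5151, -0.0977, 0.1387]
orientation: [[-0.996, 0.088, -0.0], [0.088, 0.996, 0.001], [0.0, 0.001, -1.0]]
contact_force: [0.4, 0.3, -0.5]
gripper_width: 0.0134
grasp_force: 59.1
```

Run:
```python
from h import *
s=robot.state();T=pose(s);im=grab_frame("wrist");cv2.imwrite("pics/w2.png",im[:,:,::-1]);np.save("w2.npy",T);print(s["time_s"],T)
s=robot.state();im2=grab_frame("scene");cv2.imwrite("pics/s2.png",im2[:,:,::-1])
cv2.imwrite("pics/w2c.png",cv2.resize(im[100:320,130:430,::-1],None,fx=2.66,fy=2.66,interpolation=cv2.INTER_CUBIC))
tip=T@np.r_[0,0,.037,1];print(tip,proj("wrist",tip[:3],T),proj("wrist",[.5155,-.0995,.045],T))
```

```text
4.075 [[-0.9961  0.0881 -0.0003  0.5151]
 [ 0.0881  0.9961  0.0007 -0.0977]
 [ 0.0003  0.0006 -1.      0.1387]
 [ 0.      0.      0.      1.    ]]
[ 0.5151 -0.0977  0.1017  1.    ] [278.1661 239.4667] [275.3975 208.6944]
```

View pics/w2c.png

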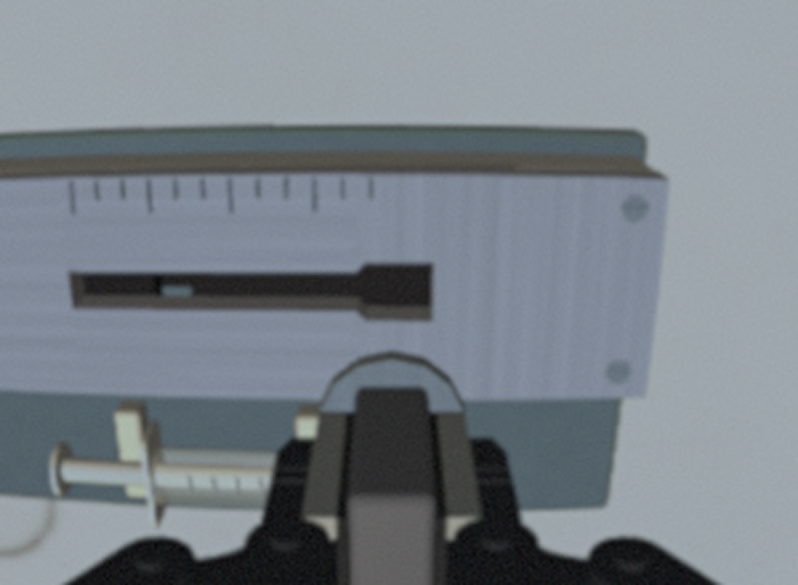

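The wrist crop shows the slot from crop x=72 to x=433. The wide part covers y 263–320 and the narrow part about 271–309. A light patch at crop x≈160–192 hints at the notch. The held pin stands upright at the bottom.

Run:
```python
from h import *
T=np.load("w2.npy");im=cv2.imread("pics/w2.png").astype(int).max(2)
P={}
for u in (165,175,185,215,235,255,272,280,287):
    col=im[185:235,u]; d=np.where(col<110)[0]
    th=lambda i,j:(lambda a,b:i+(110-a)/(b-a)*(j-i))(col[i],col[j])
    a=th(d[0]-1,d[0])+185;b=th(d[-1],d[-1]+1)+185;
    A=onz("wrist",(u,a),.045,T);B=onz("wrist",(u,b),.045,T);P[u]=(A+B)/2
    print(u,a,b,A[:2],B[:2],P[u][:2],np.linalg.norm(A-B)*1000)
for v in (203,209,213):
    print(v,im[v,150:166],im[v,284:300])
y=np.array([P[u][:2] for u in (165,175,185,215,235,255)]);f=np.polyfit(y[:,1],y[:,0],1);print("axis x=",f, "at y=-.0995",np.polyval(f,-.0995),np.polyval(f,-.19))
q=lambda u,v:onz("wrist",(u,v),.045,T)[:2]
print("ends",q(157,209),q(292.5,210),"notch",q(130+160/2.66,209),q(130+192/2.66,209))
for n in ("near","far"):pass
```

```text
165 201.94871794871796 215.46875 [ 0.5023 -0.1864] [ 0.5136 -0.1887] [ 0.5079 -0.1876] 11.581988791974954
175 201.95 215.5142857142857 [ 0.503  -0.1779] [ 0.5143 -0.1801] [ 0.5087 -0.179 ] 11.523655214254692
185 201.97297297297297 215.6 [ 0.5038 -0.1696] [ 0.5151 -0.1717] [ 0.5094 -0.1706] 11.491982109273499
215 202.04166666666666 216.0810810810811 [ 0.506  -0.1455] [ 0.5175 -0.1472] [ 0.5118 -0.1464] 11.64206798622189
235 201.97435897435898 216.11764705882354 [ 0.5073 -0.1299] [ 0.5189 -0.1314] [ 0.5131 -0.1306] 11.638169492758122
255 202.0204081632653 216.32432432432432 [ 0.5087 -0.1145] [ 0.5204 -0.1158] [ 0.5146 -0.1152] 11.71952067835914Traceback (most recent call last):
  File "<stdin>", line 7, in <module>
  File "<stdin>", line 6, in <lambda>
IndexError: index 50 is out of bounds for axis 0 with size 50
```

Run:
```python
from h import *
T=np.load("w2.npy");im=cv2.imread("pics/w2.png").astype(int).max(2)
q=lambda u,v,z=.045:onz("wrist",(u,v),z,T)[:2]
e1,e2=q(157,209),q(292.5,210)
print("ends",e1,e2,np.linalg.norm(e1-e2),"notch",q(130+160/2.66,209,.031),q(130+192/2.66,209,.031))
print(im[203,150:166],im[203,284:300])
zc=T[2,3]-.010
g=T[:3,3]; 
for u in (270,278,286): print(u,im[226:244,u])
print(im[248,244:312:1][:12],im[248,300:314])
# front edge and sides of collar in tool coords at collar top (tool z .010) and underside (.015)
for z in (.010,.015):
  for u,v in [(278,232.3),(250.9,252),(304.8,252)]:
    X=onz("wrist",(u,v),T[2,3]-z,T)-g; print(z,u,v,T[:3,:3].T@X)
```

```text
ends [ 0.5075 -0.1946] [ 0.5177 -0.0865] 0.10855777797005627 notch [ 0.5146 -0.1709] [ 0.5155 -0.1605]
[156 155 155 155 152 127  94  71  64  68  67  65  64  64  63  61] [ 38  34  36  36  39  30  35  56  95 136 152 153 154 153 154 153]
270 [155 157 153 155 156 156 141 105  72  74 100 125 132 134 130 131 131 133]
278 [154 152 154 153 151 135  98  68  72 101 127 133 135 132 136 132 135 134]
286 [159 157 159 158 159 159 151 123  83  59  81 112 128 133 131 127 130 133]
[154 155 156 153 155 156 150 133 108 108 123 132] [115 101 111 139 153 156 156 155 152 153 150 150 149 149]
0.01 278 232.3 [ 0.0168 -0.0003  0.01  ]
0.01 250.9 252 [ 0.0054 -0.0144  0.01  ]
0.01 304.8 252 [0.0054 0.0138 0.01  ]
0.015 278 232.3 [ 0.0145 -0.0002  0.015 ]
0.015 250.9 252 [ 0.0028 -0.0149  0.015 ]
0.015 304.8 252 [0.0028 0.0143 0.015 ]
```

Emit:
carry_out(motion=[{"delta_pos": [-0.001, -0.001, 0.015], "turn": 0}, {"delta_pos": [-0.001, -0.001, 0.03], "turn": 0}, {"delta_pos": [-0.001, -0.001, 0.045], "turn": 0}, {"delta_pos": [-0.001, -0.001, 0.05], "turn": 0}, {"delta_pos": [-0.001, -0.001, 0.05], "turn": 0}, {"delta_pos": [-0.001, -0.001, 0.05], "turn": 0}])

```text
time_s: 4.92
position: [0.5166, -0.1005, 0.0893]
orientation: [[-0.996, 0.091, 0.001], [0.091, 0.996, -0.0], [-0.001, -0.0, -1.0]]
contact_force: [0.2, -0.1, -0.9]
gripper_width: 0.013
grasp_force: 59.1
```

Emit:
carry_out(motion=[{"delta_pos": [0, 0.001, 0.006], "turn": 0}, {"delta_pos": [0, 0.001, 0.012], "turn": 0}, {"delta_pos": [0, 0.001, 0.017], "turn": 0}, {"delta_pos": [0, 0.001, 0.02], "turn": 0}, {"delta_pos": [0, 0.001, 0.022], "turn": 0}, {"delta_pos": [0, 0.001, 0.0235], "turn": 0}, {"delta_pos": [0, 0.001, 0.0235], "turn": 0}, {"delta_pos": [0, 0.001, 0.0235], "turn": 0}])

```text
time_s: 5.92
position: [0.5161, -0.0992, 0.0657]
orientation: [[-0.996, 0.091, 0.0], [0.091, 0.996, 0.0], [-0.0, 0.0, -1.0]]
contact_force: [-2.4, 0.7, 4.1]
gripper_width: 0.0134
grasp_force: 59.7
```

Emit:
carry_out(motion=[{"delta_pos": [0, -0.0015, 0], "turn": 0}, {"delta_pos": [0, -0.003, 0], "turn": 0}, {"delta_pos": [0, -0.0045, 0], "turn": 0}, {"delta_pos": [0, -0.006, 0], "turn": 0}, {"delta_pos": [0, -0.0075, 0], "turn": 0}, {"delta_pos": [0, -0.009, 0], "turn": 0}, {"delta_pos": [0, -0.0105, 0], "turn": 0}, {"delta_pos": [0, -0.012, 0], "turn": 0}])

```text
time_s: 6.92
position: [0.5153, -0.1113, 0.0654]
orientation: [[-0.996, 0.091, 0.0], [0.091, 0.996, 0.0], [-0.0, 0.0, -1.0]]
contact_force: [0.0, 2.8, 4.1]
gripper_width: 0.0129
grasp_force: 59.9
```

Emit:
carry_out(motion=[{"delta_pos": [0, -0.001, 0], "turn": 0}, {"delta_pos": [0, -0.002, 0], "turn": 0}, {"delta_pos": [0, -0.003, 0], "turn": 0}, {"delta_pos": [0, -0.004, 0], "turn": 0}, {"delta_pos": [0, -0.005, 0], "turn": 0}, {"delta_pos": [0, -0.006, 0], "turn": 0}])

```text
time_s: 7.68
position: [0.5143, -0.1171, 0.0652]
orientation: [[-0.996, 0.091, -0.0], [0.091, 0.996, 0.0], [0.001, 0.0, -1.0]]
contact_force: [0.3, 4.9, 4.7]
gripper_width: 0.0132
grasp_force: 60.0
```

Emit:
carry_out(motion=[{"delta_pos": [-0.0003, -0.001, -0.0003], "turn": 0}, {"delta_pos": [-0.0003, -0.002, -0.0006], "turn": 0}, {"delta_pos": [-0.0003, -0.003, -0.0006], "turn": 0}, {"delta_pos": [-0.0003, -0.004, -0.0006], "turn": 0}, {"delta_pos": [-0.0003, -0.005, -0.0006], "turn": 0}, {"delta_pos": [-0.0003, -0.006, -0.0006], "turn": 0}])

```text
time_s: 8.43
position: [0.5141, -0.1233, 0.0658]
orientation: [[-0.996, 0.091, -0.0], [0.091, 0.996, -0.0], [0.0, -0.0, -1.0]]
contact_force: [-0.1, 2.8, 4.8]
gripper_width: 0.0131
grasp_force: 59.9
```

Emit:
carry_out(motion=[{"delta_pos": [0, -0.001, 0], "turn": 0}, {"delta_pos": [0, -0.002, 0], "turn": 0}, {"delta_pos": [0, -0.003, 0], "turn": 0}, {"delta_pos": [0, -0.004, 0], "turn": 0}, {"delta_pos": [0, -0.005, 0], "turn": 0}, {"delta_pos": [0, -0.006, 0], "turn": 0}])

```text
time_s: 9.18
position: [0.5138, -0.1293, 0.0659]
orientation: [[-0.996, 0.091, 0.0], [0.091, 0.996, -0.0], [-0.0, -0.0, -1.0]]
contact_force: [0.6, 4.0, 3.6]
gripper_width: 0.0132
grasp_force: 59.9
```

Emit:
carry_out(motion=[{"delta_pos": [0, -0.001, 0], "turn": 0}, {"delta_pos": [0, -0.002, 0], "turn": 0}, {"delta_pos": [0, -0.003, 0], "turn": 0}, {"delta_pos": [0, -0.004, 0], "turn": 0}, {"delta_pos": [0, -0.005, 0], "turn": 0}, {"delta_pos": [0, -0.006, 0], "turn": 0}])

```text
time_s: 9.93
position: [0.5132, -0.1353, 0.0659]
orientation: [[-0.996, 0.091, -0.0], [0.091, 0.996, 0.0], [0.0, 0.0, -1.0]]
contact_force: [0.4, 2.6, 4.5]
gripper_width: 0.0134
grasp_force: 59.9
```

Emit:
carry_out(motion=[{"delta_pos": [0, -0.001, 0], "turn": 0}, {"delta_pos": [0, -0.002, 0], "turn": 0}, {"delta_pos": [0, -0.003, 0], "turn": 0}, {"delta_pos": [0, -0.004, 0], "turn": 0}, {"delta_pos": [0, -0.005, 0], "turn": 0}, {"delta_pos": [0, -0.006, 0], "turn": 0}])

```text
time_s: 10.68
position: [0.5126, -0.1412, 0.0659]
orientation: [[-0.996, 0.091, 0.0], [0.091, 0.996, 0.0], [0.0, 0.0, -1.0]]
contact_force: [0.8, 2.5, 4.6]
gripper_width: 0.0129
grasp_force: 59.9
```

Emit:
carry_out(motion=[{"delta_pos": [0, -0.001, 0], "turn": 0}, {"delta_pos": [0, -0.002, 0], "turn": 0}, {"delta_pos": [0, -0.003, 0], "turn": 0}, {"delta_pos": [0, -0.004, 0], "turn": 0}, {"delta_pos": [0, -0.005, 0], "turn": 0}, {"delta_pos": [0, -0.006, 0], "turn": 0}])

```text
time_s: 11.42
position: [0.5121, -0.1472, 0.0659]
orientation: [[-0.996, 0.091, 0.0], [0.091, 0.996, -0.0], [-0.0, 0.0, -1.0]]
contact_force: [1.1, 3.0, 4.7]
gripper_width: 0.0131
grasp_force: 59.9
```

Emit:
carry_out(motion=[{"delta_pos": [0, -0.001, 0], "turn": 0}, {"delta_pos": [0, -0.002, 0], "turn": 0}, {"delta_pos": [0, -0.003, 0], "turn": 0}, {"delta_pos": [0, -0.004, 0], "turn": 0}, {"delta_pos": [0, -0.005, 0], "turn": 0}, {"delta_pos": [0, -0.006, 0], "turn": 0}])

```text
time_s: 12.18
position: [0.5115, -0.1532, 0.0659]
orientation: [[-0.996, 0.091, -0.0], [0.091, 0.996, 0.0], [0.0, 0.0, -1.0]]
contact_force: [0.3, 2.7, 4.4]
gripper_width: 0.0133
grasp_force: 59.9
```

Emit:
carry_out(motion=[{"delta_pos": [0, -0.0005, 0], "turn": 0}, {"delta_pos": [0, -0.001, 0], "turn": 0}, {"delta_pos": [0, -0.0015, 0], "turn": 0}, {"delta_pos": [0, -0.002, 0], "turn": 0}, {"delta_pos": [0, -0.0025, 0], "turn": 0}, {"delta_pos": [0, -0.003, 0], "turn": 0}, {"delta_pos": [0, -0.0035, 0], "turn": 0}, {"delta_pos": [0, -0.004, 0], "turn": 0}])

```text
time_s: 13.18
position: [0.5112, -0.1571, 0.0659]
orientation: [[-0.996, 0.091, -0.0], [0.091, 0.996, 0.0], [0.0, 0.0, -1.0]]
contact_force: [0.0, 2.5, 5.3]
gripper_width: 0.0137
grasp_force: 59.9
```

Emit:
carry_out(motion=[{"delta_pos": [0, -0.0005, 0], "turn": 0}, {"delta_pos": [0, -0.001, 0], "turn": 0}, {"delta_pos": [0, -0.0015, 0], "turn": 0}, {"delta_pos": [0, -0.002, 0], "turn": 0}, {"delta_pos": [0, -0.0025, 0], "turn": 0}, {"delta_pos": [0, -0.003, 0], "turn": 0}])

```text
time_s: 13.92
position: [0.5109, -0.1602, 0.0659]
orientation: [[-0.996, 0.091, 0.0], [0.091, 0.996, -0.0], [-0.0, -0.0, -1.0]]
contact_force: [-0.4, 3.5, 3.1]
gripper_width: 0.0135
grasp_force: 59.9
```

Emit:
carry_out(motion=[{"delta_pos": [0, -0.0005, 0], "turn": 0}, {"delta_pos": [0, -0.001, 0], "turn": 0}, {"delta_pos": [0, -0.0015, 0], "turn": 0}, {"delta_pos": [0, -0.002, 0], "turn": 0}])

```text
time_s: 14.42
position: [0.5107, -0.1622, 0.0659]
orientation: [[-0.996, 0.091, -0.0], [0.091, 0.996, -0.0], [0.0, -0.0, -1.0]]
contact_force: [0.1, 2.7, 4.1]
gripper_width: 0.0133
grasp_force: 59.8
```

Emit:
carry_out(motion=[{"delta_pos": [0, -0.0005, 0], "turn": 0}, {"delta_pos": [0, -0.001, 0], "turn": 0}, {"delta_pos": [0, -0.0015, 0], "turn": 0}, {"delta_pos": [0, -0.002, 0], "turn": 0}])

```text
time_s: 14.92
position: [0.5094, -0.1651, 0.0651]
orientation: [[-0.996, 0.092, -0.002], [0.092, 0.996, -0.001], [0.002, -0.001, -1.0]]
contact_force: [-0.4, 0.2, -1.6]
gripper_width: 0.013
grasp_force: 59.1
```

Emit:
carry_out(motion=[{"delta_pos": [0, 0, 0], "turn": 0}, {"delta_pos": [0, 0, 0], "turn": 0}, {"delta_pos": [0, 0, 0.001], "turn": 0}, {"delta_pos": [0, 0, 0.002], "turn": 0}, {"delta_pos": [0, 0, 0.002], "turn": 0}])

```text
time_s: 15.55
position: [0.5107, -0.1645, 0.0639]
orientation: [[-0.996, 0.091, 0.0], [0.091, 0.996, -0.001], [-0.0, -0.001, -1.0]]
contact_force: [-0.1, -1.6, -1.0]
gripper_width: 0.0135
grasp_force: 59.1
```

Emit:
carry_out(motion=[{"delta_pos": [0, 0, 0.001], "turn": 0}, {"delta_pos": [0, 0, 0.002], "turn": 0}, {"delta_pos": [0, 0, 0.003], "turn": 0}, {"delta_pos": [0, 0, 0.003], "turn": 0}, {"delta_pos": [0, 0, 0.003], "turn": 0}])

```text
time_s: 16.18
position: [0.5106, -0.1645, 0.0609]
orientation: [[-0.996, 0.091, 0.0], [0.091, 0.996, -0.001], [-0.0, -0.001, -1.0]]
contact_force: [0.1, -2.6, -1.4]
gripper_width: 0.0129
grasp_force: 59.1
```

Emit:
carry_out(motion=[{"delta_pos": [0, -0.0005, 0], "turn": 0}, {"delta_pos": [0, -0.0005, 0.0005], "turn": 0}, {"delta_pos": [0, -0.0005, 0.001], "turn": 0}, {"delta_pos": [0, -0.0005, 0.0015], "turn": 0}, {"delta_pos": [0, -0.0005, 0.0015], "turn": 0}])

```text
time_s: 16.8
position: [0.5106, -0.1645, 0.0601]
orientation: [[-0.996, 0.091, 0.0], [0.091, 0.996, 0.0], [-0.0, 0.0, -1.0]]
contact_force: [-1.6, -1.3, 5.4]
gripper_width: 0.0133
grasp_force: 60.1
```

Emit:
carry_out(motion=[{"delta_pos": [0, 0, 0], "turn": 0}, {"delta_pos": [0, 0, 0], "turn": 0}, {"delta_pos": [0, 0, 0], "turn": 0}, {"delta_pos": [0, 0, 0], "turn": 0}, {"delta_pos": [0, 0, 0], "turn": 0}, {"delta_pos": [0, 0, 0], "turn": 0}], fingers=1)

```text
time_s: 17.55
position: [0.5105, -0.1645, 0.0594]
orientation: [[-0.996, 0.091, -0.0], [0.091, 0.996, 0.0], [0.0, 0.0, -1.0]]
contact_force: [0.1, -0.4, -0.1]
gripper_width: 0.0852
grasp_force: 0.0
```

Emit:
carry_out(motion=[{"delta_pos": [0, 0, -0.01], "turn": 0}, {"delta_pos": [0, 0, -0.03], "turn": 0}, {"delta_pos": [0, 0, -0.06], "turn": 0}, {"delta_pos": [0, 0, -0.1], "turn": 0}, {"delta_pos": [0, 0, -0.12], "turn": 0}, {"delta_pos": [0, 0, -0.12], "turn": 0}, {"delta_pos": [0, 0, -0.12], "turn": 0}])

```text
time_s: 18.42
position: [0.5099, -0.1643, 0.1786]
orientation: [[-0.996, 0.091, -0.001], [0.091, 0.996, 0.001], [0.001, 0.0, -1.0]]
contact_force: [-0.5, -0.5, -0.8]
gripper_width: 0.0857
grasp_force: 0.0
```

Run:
```python
from h import *
T=pose();w=grab_frame("wrist");s=grab_frame("scene")
a=cv2.resize(w[100:300,170:370,::-1],(400,400),interpolation=2);b=cv2.resize(s[180:300,230:350,::-1],(400,400),interpolation=2)
cv2.imwrite("pics/end.png",np.hstack([a,b]));print(T[:3,3],proj("wrist",[.5106,-.1645,.094],T),proj("scene",[.5106,-.1645,.094]),proj("scene",[.5106,-.1645,.05]))
```

```text
[ 0.5099 -0.1643  0.1786] [277.5821 213.1605] [295.2122 229.1248] [294.3881 245.5577]
```

View pics/end.png

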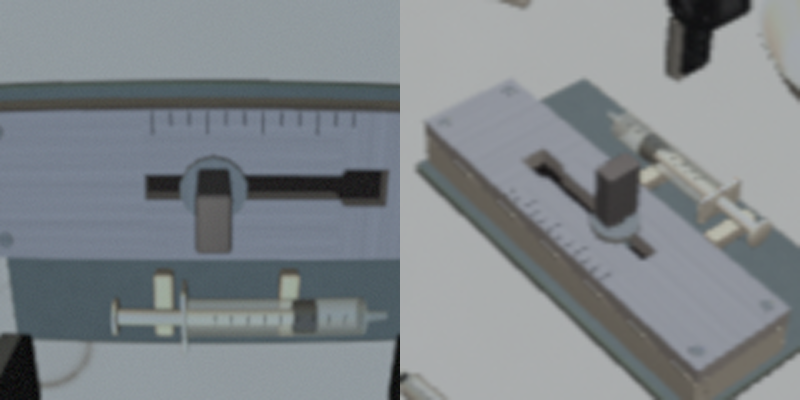

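The pin stands upright in the slot with its collar flat on the cover, at wrist crop (213,185). The gripper is clear of it, so I'm handing in.

```bash
python3 -c "
from workcell import job;print(job.finish_job())"
```

```text
the job is handed in; nothing more can be done
None
```

The stop pin is seated home in the notch, about 19 mm towards −y from the stand's origin, with its collar flat on the cover; I released it, the gripper is clear, and the job was handed in at about 18.5 s.

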